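# Stamp the card with the round stamp

## Robot

A 6-joint arm with a two-finger parallel gripper is mounted at the origin on the work surface. World frame = base frame: x ahead of the robot, y to its left, z up, the work surface at z = 0. Lengths are in m, angles in rad, forces in N, time in s.
With the tool pointing down it reaches from about 0.35 to 0.85 m from the base axis. Payload 8.1 kg.
Tool frame: the origin (TCP) lies midway between the tips of the shut fingers; the grasp point (between the pads) lies 19 mm behind it; z points along the fingers, y is the direction in which the jaws open and shut (so a half turn about z gives the same grasp; the last joint's range is limited). The gripper opens to 93 mm and grips with 3 to 60 N. Pads are 15 mm wide; open, the fingers measure 128 mm over their backs; the gripper's body (75 mm by 188 mm) begins 65 mm behind the grasp point.
Start: joints at [1.135, 0.13, 1.488, -0, 1.523, -0.085], TCP at [0.206, 0.563, 0.219] pointing down, gripper open.
Joint ranges: [-2.96, 2.96], [-0.89, 2.26], [0.02, 2.5], [-1.34, 4.48], [0, 2.73], [-2.66, 2.66]. Speed limits (rad/s): [2.39, 2.39, 2.79, 3.14, 3.14, 3.14].

## Interface

Orientations are given as a rotation vector (axis times angle).
In Python, from plant import robot, optics, ticket gives the robot as it stands.
- The arm moves only by the tool send_rows, never from a script. Its argument "targets" is a list of rows, each a list of 3 entries, a list of its own where there are three numbers: the opening, from -1 (shut) to 1 (fully open), then the shift along the tool's x, y, z in mm, then the turn about the tool's z in rad. A call has 1 to 12 rows; each row shifts and turns the commanded pose from where the row before left it, along the tool's axes as they then stand; what a row does not reach is not made up. A row lasts 1/10 s, in which the tool goes at most 50 mm and 8.59 degrees, less where a joint would pass 70% of its speed; a pose out of reach is approached as far as the arm can. A call with a gripper value outside its range is refused whole. The fingers move at their own pace and stop on an object; "newtons" is the grip in N (left out, the last holds). Time passes only in rows, so rows that do not move let the fingers close. It gives the time, the measured TCP pose, the force and the opening at its end, in the units of the state.
- robot.read_state(): the state, without advancing time (a new reading comes with each control period).
- optics.read_camera(name): name is "scene" or "top" or "wrist"; returns a dict with "color" (384x512x3 uint8, red, green, blue), "K" (3x3 intrinsics, pixels), "position" and "orientation" of the camera in the world. Camera axes: x right, y up, looking along -z (the intrinsics and any distortion apply to the point x, -y, -z); pixel columns grow to the right and rows downward; lengths in m; the calibration is good to about 2 mm. A picture is of the moment at which its call begins. There is no depth.
- ticket.close_job(): hands the job in, once; it reports no verdict.
Trained networks look in the newest picture that a camera, given by its name, has taken for a name from the list of things; names that differ only in an ending like _2 or _b are one class to them, and where a whole thing is asked for, a point or a joint stands for the part that bears it (a point fixed in the world has none). Each returns a list of dicts, best first, with "confidence" (0 to 1); they miss things now and then, are a little off and sometimes report something else, mostly with a low value. They report only what shows in the picture. A call takes as long as a camera call.
- optics.cut_out(camera, name): "region" (384x512 bool, what is visible of it) and "point" ([column, row] in pixels, amid what is visible of it).
The state is a dict: "t": time; "q": joint angles; "dq": joint speeds; "joint_torque": joint torques, N m; "tool_pos": TCP position; "orientation": TCP orientation; "force": force on the tool from outside, world axes, zero at the start; "wrist_torque": the same for the moment, N m; "opening": finger opening in m.
Only numpy, scipy, OpenCV 4.12 (cv2) and the standard library are available. Lean on these libraries where they do the work, as an engineer would, in place of code of your own. Each camera call takes 0.05 s, during which the arm holds its last target.

## Task

Put the round stamp upright inside the big ring printed on the clipboard's card, push its knob straight down as far as it goes and keep it down for a moment, then let the knob spring back up. Leave the round stamp standing in the ring and do not disturb the square stamp.

Things in the scene. Friction and masses are not known exactly. Their poses are not given: they have to be found in the camera images.
- stamp_center (a point): Centre of the loose round stamp, on its upright axis, 50 mm above its underside; it belongs to the housing, not the knob. 0.1-0.25 kg, 100 mm tall, standing on the white desk (z = 0): black round housing, 46 mm diameter, 0 to 40 mm up; thin steel stem; round wooden knob, 30 mm diameter, flat top, 60 to 100 mm up (its middle 30 mm above this point). It can be lifted by the knob.
- plunger (a joint): Travel of the round stamp's knob in m: 0 = fully up, 0.015 = fully down on its stop (15 mm straight down towards the housing). A spring pushes it up: about 4 N to start it moving, about 13 N at the stop; it returns by itself when let go.
- ring (a point): Centre of the black ring printed on the white card, on the card's top face, 5 mm above the desk. Ring 66 mm inside, 72 mm outside diameter. The card lies on a wooden clipboard, 215 x 150 x 4 mm, fixed to the desk; x points along it to its steel clip (125 mm from the ring, up to 19 mm high), z up.
- square_center (a point): Centre (44 mm above the underside) of the other stamp, a bystander: black square housing 44 x 44 mm, 42 mm tall, with a wooden bar handle 56 x 22 mm across the top, 88 mm tall in all, loose on the desk. Not to be used.

How it is judged:
On the way:
1. the round stamp stands upright in the ring with its knob fully down (at least 12.5 of 15 mm), for 0.15 s (value of joint plunger above 0.0125 m and horizontal distance between stamp_center and ring below 0.015 m and angle between stamp_center's own z axis and vertical below 0.17 rad and height (world z) of stamp_center below 0.061 m), for 0.15 s.
At the end, for the whole second after the job is handed in: The round stamp stands released and upright (within 10 degrees) on the card, its axis within 15 mm of the ring's centre, its underside on the card (within 6 mm), and its knob is up again (within 3 mm of the top) (value of joint plunger below 0.003 m and horizontal distance between stamp_center and ring below 0.015 m and angle between stamp_center's own z axis and vertical below 0.17 rad and height (world z) of stamp_center between 0.049 and 0.061 m); the robot touches nothing.
It fails at once if the square stamp is shifted by more than 30 mm or tipped by more than 20 degrees (distance of square_center from where it was at the start of the episode above 0.03 m or angle between square_center's own z axis and vertical above 0.35 rad).
It also fails if it takes over 38 s, if anything falls off the work surface, if the arm or the gripper's body presses on something with over 40 N, if the wrist force passes 120 N, or if a joint passes its speed limit or range.

## Working session

There is one attempt and no reset: what is moved stays moved. The work goes in short steps, Python scripts to look and compute and a tool call to move; the robot and the scene stay as the last step left them, time stands still between calls to the robot, and variables do not carry over. Pictures are saved under pics/ and viewed, and the job is handed in when it is done.

Besides the shell and the picture viewer there is one more tool, called after ">>>" as a command line: name --argument value ..., lists and objects as JSON in quotes. send_rows: Moves the arm, as the interface text tells. Its arguments: {"type":"object","properties":{"targets":{"type":"array","items":{"type":"array"}},"newtons":{"type":"number"}},"required":["targets"]}

```bash
mkdir -p pics; ls
cat > h.py <<'E'
import numpy as np, cv2
from scipy.spatial.transform import Rotation as R
from plant import robot, optics, ticket
def rot(o):
    o=np.array(o,float)
    if o.shape==(3,3): return o
    return (R.from_rotvec(o) if o.size==3 else R.from_quat(o)).as_matrix()
def ray(c,p):
    K=np.array(c['K']);M=rot(c['orientation'])
    d=np.linalg.inv(K)@np.array([p[0],p[1],1.])
    return np.array(c['position']),M@np.array([d[0],-d[1],-d[2]])
def onz(c,p,z):
    o,d=ray(c,p);return o+d*(z-o[2])/d[2]
def proj(c,X):
    v=rot(c['orientation']).T@(np.array(X)-c['position']);v=np.array(c['K'])@np.array([v[0],-v[1],-v[2]]);return v[:2]/v[2]
def tri(rs):
    A=0;b=0
    for o,d in rs:
        d=d/np.linalg.norm(d);P=np.eye(3)-np.outer(d,d);A=A+P;b=b+P@o
    return np.linalg.solve(A,b)
E
python3 - <<'E'
from h import *
s=robot.read_state();print({k:np.round(v,3).tolist() for k,v in s.items()})
for n in ["scene","top"]:
    c=optics.read_camera(n);print(n,{k:v for k,v in c.items() if k!='color'})
    cv2.imwrite(f'pics/{n}0.png',c['color'][:,:,::-1])
    for t in ["stamp_center","plunger","ring","square_center"]:
        try:
            for r in optics.cut_out(n,t)[:2]:
                g=r['region'];ys,xs=np.where(g);print(n,t,round(r['confidence'],2),np.round(r['point'],1),xs.min(),xs.max(),ys.min(),ys.max(),g.sum(), onz(c,r['point'],.05).round(3))
        except Exception as e: print(t,e)
E
```

```text
pics
{'t': 0.0, 'q': [1.135, 0.131, 1.489, -0.0, 1.523, -0.085], 'dq': [0.001, -0.0, -0.001, 0.001, -0.0, 0.001], 'joint_torque': [0.001, -55.985, -49.176, 0.077, 0.036, -0.0], 'tool_pos': [0.206, 0.563, 0.218], 'orientation': [-0.548, -3.093, 0.003], 'force': [0.445, 0.899, -0.759], 'wrist_torque': [-0.015, 0.005, -0.003], 'opening': 0.093}
scene {'K': array([[433.20032118,   0.        , 254.24096851],
       [  0.        , 433.20032118, 191.6259661 ],
       [  0.        ,   0.        ,   1.        ]]), 'position': array([ 1.1373391 , -0.27291526,  0.63136138]), 'orientation': array([0.78618311, 0.4568148 , 0.93685445])}
scene stamp_center 0.84 [334.3 153.7] 324 344 132 175 680 [0.529 0.313 0.05 ]
scene plunger 0.7 [336.5 140.6] 330 343 132 157 247 [0.489 0.353 0.05 ]
scene ring 0.61 [176.1 272.6] 114 244 223 332 7463 [ 0.653 -0.141  0.05 ]
scene square_center 0.73 [271.3 191. ] 257 284 168 212 1000 [0.561 0.116 0.05 ]
top {'K': array([[416.14163095,   0.        , 248.69034413],
       [  0.        , 416.14163095, 191.54655081],
       [  0.        ,   0.        ,   1.        ]]), 'position': array([0.360287  , 0.06266941, 0.80195626]), 'orientation': array([ 0.17008859, -0.16419412, -1.49837228])}
top stamp_center 0.84 [117.1 181.1] 100 135 169 199 743 [0.528 0.316 0.05 ]
top plunger 0.8 [109.2 175.6] 99 121 169 188 333 [0.537 0.332 0.05 ]
top ring 0.88 [349.5 163.6] 306 397 108 219 7891 [ 0.59  -0.114  0.05 ]
top square_center 0.78 [220.9 178.8] 206 237 165 196 711 [0.545 0.124 0.05 ]
```

View pics/scene0.png

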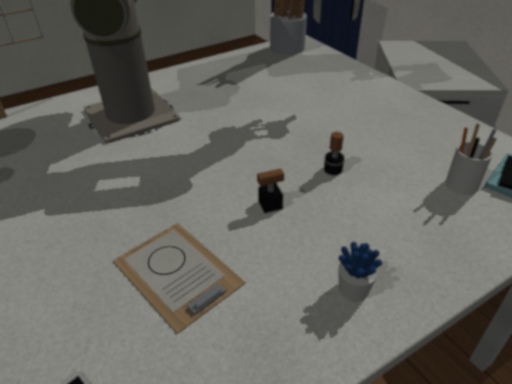

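View pics/top0.png

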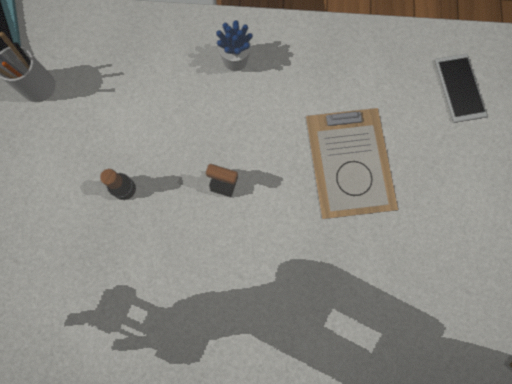

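The scene picture shows the round stamp at (335,153), the square one at (271,190) and the ring at (167,260). In the top picture they are at (118,184), (222,180) and (354,178). Next I'll refine these positions.

```bash
cat >> h.py <<'E'
from scipy.optimize import minimize
def cyl(r,z0,z1):
    a=np.linspace(0,2*np.pi,40);return np.array([[r*np.cos(t),r*np.sin(t),z] for z in(z0,z1) for t in a])
def sil(c,x,y,parts,zb=0,up=8):
    m=np.zeros((384*up//2,512*up//2),np.uint8);s=up/2
    for P in parts:
        p=np.array([proj(c,q+np.array([x,y,zb])) for q in P])
        h=cv2.convexHull(((p+.5)*s-.5).astype(np.float32)).round().astype(np.int32);cv2.fillConvexPoly(m,h,255)
    return cv2.resize(m,(512,384),interpolation=cv2.INTER_AREA)/255.
PARTS=[cyl(.023,0,.04),cyl(.004,.04,.06),cyl(.015,.06,.1)]
def fit(cams,x0,zb=0):
    f=lambda v:sum(np.abs(sil(c,v[0],v[1],PARTS,zb)-g).sum() for c,g in cams)
    r=minimize(f,x0,method='Nelder-Mead',options=dict(initial_simplex=[x0,np.add(x0,[.006,0]),np.add(x0,[0,.006])],xatol=3e-4,fatol=.5));return r.x,r.fun
def ringfit(c,guess,out=None):
    g=cv2.cvtColor(c['color'],cv2.COLOR_RGB2GRAY)
    # radial search in world plane z=.005
    pts=[]
    g=g.astype(np.float32);rr=np.arange(.024,.046,.0005);cen=np.array(guess)
    for it in range(4):
        pts=[]
        for t in np.linspace(0,2*np.pi,72,endpoint=False):
            X=np.array([proj(c,[cen[0]+r*np.cos(t),cen[1]+r*np.sin(t),.005]) for r in rr]).astype(np.float32)
            v=cv2.remap(g,X[:,0][None],X[:,1][None],cv2.INTER_LINEAR)[0]
            w=np.clip(np.median(v)-v-4,0,None)
            if w.sum()>10:
                r=(w*rr).sum()/w.sum();pts.append([cen[0]+r*np.cos(t),cen[1]+r*np.sin(t)])
        p=np.array(pts);A=np.c_[2*p,np.ones(len(p))];s=np.linalg.lstsq(A,(p**2).sum(1),rcond=None)[0];cen=s[:2]
    return cen,np.sqrt(s[2]+cen@cen),len(p)
E
python3 - <<'E'
from h import *
cams=[]
for n,px in [("scene",(167,260)),("top",(354,178))]:
    c=optics.read_camera(n);g=optics.cut_out(n,"stamp_center")[0]['region'].astype(float);cams.append((c,g))
    print(n,'ring',ringfit(c,onz(c,px,.005)[:2]),'fit',fit([(c,g)],[.505,.31]), 'sq',onz(c,optics.cut_out(n,"square_center")[0]['point'],.044))
print(fit(cams,[.505,.31]))
rs=[ray(c,optics.cut_out(n,"plunger")[0]['point']) for (c,_),n in zip(cams,["scene","top"])];print(tri(rs))
c=cams[0][0]
E
```

```text
scene ring (array([ 0.57567722, -0.13391237]), np.float64(0.034441011937209116), 72) fit (array([0.52375586, 0.3194043 ]), np.float64(120.8078431372549)) sq [0.54617507 0.11932157 0.044     ]
top ring (array([ 0.57538106, -0.13411136]), np.float64(0.03442051361667656), 72) fit (array([0.52447465, 0.31763651]), np.float64(39.71372549019608)) sq [0.54822308 0.1263434  0.044     ]
(array([0.52487778, 0.31798135]), np.float64(161.3843137254902))
[0.5259195  0.31753812 0.08194907]
```

Run:
```python
from h import *
s=robot.read_state();M=rot(s['orientation']);print(M.round(4));p=s['tool_pos']
print(p,(M.T@(np.array([.525,.318,.15])-p)*1000).round(1), (M.T@(np.array([.5755,-.134,.15])-[.525,.318,.15])*1000).round(1))
print(np.degrees(np.arctan2(*(p[1::-1]))),np.degrees(np.arctan2(.318,.525)),np.degrees(np.arctan2(-.134,.5755)))
```

```text
[[-0.9391  0.3436 -0.    ]
 [ 0.3436  0.9391  0.    ]
 [ 0.      0.     -1.    ]]
[0.20615905 0.56346754 0.21865736] [-383.8 -121.    68.7] [-202.7 -407.1   -0. ]
69.90365768722978 31.203888317661775 -13.107267700536644
```

>>> send_rows --targets '[[1,[-32,-10,0],0],[1,[-32,-10,0],0],[1,[-32,-10,0],0],[1,[-32,-10,0],0],[1,[-32,-10,0],0],[1,[-32,-10,0],0],[1,[-32,-10,0],0],[1,[-32,-10,0],0],[1,[-32,-10,0],0],[1,[-32,-11,0],0],[1,[-32,-10,0],0],[1,[-32,-10,0],0]]' --newtons 35

```text
t: 2.1
tool_pos: [0.5262, 0.3169, 0.2188]
orientation: [0.548, 3.093, 0.0]
force: [0.0, 0.0, 0.1]
opening: 0.0928
```

>>> send_rows --targets '[[1,[0,0,20],0],[1,[0,0,0],0],[1,[0,0,0],0]]'

```text
t: 2.4
tool_pos: [0.5245, 0.3178, 0.1982]
orientation: [-0.548, -3.092, 0.001]
force: [0.3, -0.5, 0.6]
opening: 0.0931
```

Run:
```python
from h import *
c=optics.read_camera("wrist");cv2.imwrite('pics/w1.png',c['color'][:,:,::-1])
s=robot.read_state();M=rot(s['orientation']);p=s['tool_pos'];print(s['t'],p,M.round(3))
print(proj(c,[.525,.318,.1]),proj(c,p),c['position'])
for t in ["stamp_center","plunger"]:
    for r in optics.cut_out("wrist",t)[:2]:
        print(t,r['confidence'],r['point'],r['region'].sum(),onz(c,r['point'],.1))
        if t=="stamp_center": print(fit([(c,r['region'].astype(float))],[.525,.318]))
```

```text
2.45 [0.52478238 0.31828358 0.19901904] [[-0.939  0.343 -0.   ]
 [ 0.343  0.939  0.   ]
 [ 0.    -0.    -1.   ]]
[259.21255279 192.37808923] [259.72483525 238.61321895] [0.45672154 0.34279518 0.36458925]
stamp_center 0.78 [256.0, 177.3] 1966 [0.51157919 0.32001794 0.1       ]
(array([0.524234  , 0.31670679]), np.float64(96.2078431372549))
plunger 0.69 [255.1, 187.2] 1076 [0.5194629 0.3162773 0.1      ]
```

View pics/w1.png

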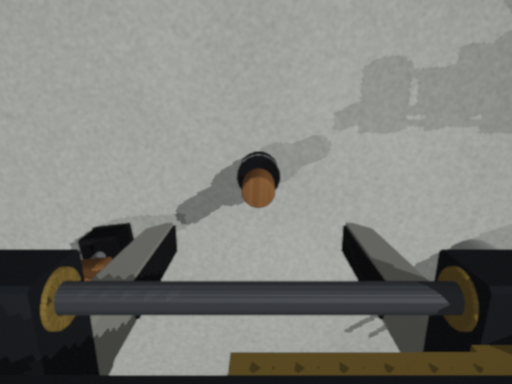

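The wrist picture shows the knob's top at (258,188), between the fingers (columns 175 and 345). That agrees with the estimate, so I'll go down and grip.

>>> send_rows --targets '[[1,[0,0,30],0],[1,[0,0,30],0],[1,[0,0,30],0],[1,[0,0,25],0],[1,[0,0,19],0],[1,[0,0,0],0],[1,[0,0,0],0]]'

```text
t: 3.25
tool_pos: [0.5252, 0.3184, 0.0655]
orientation: [0.547, 3.093, 0.0]
force: [0.2, 0.3, 0.3]
opening: 0.093
```

>>> send_rows --targets '[[-1,[0,0,0],0],[-1,[0,0,0],0],[-1,[0,0,0],0],[-1,[0,0,0],0],[-1,[0,0,0],0],[-1,[0,0,0],0],[-1,[0,0,0],0],[-1,[0,0,0],0]]'

```text
t: 4.05
tool_pos: [0.5252, 0.3178, 0.0646]
orientation: [-0.548, -3.093, 0.0]
force: [0.4, 0.5, -0.2]
opening: 0.0338
```

Run:
```python
from h import *
c=optics.read_camera("wrist");cv2.imwrite('pics/w2.png',c['color'][:,:,::-1])
s=robot.read_state();print(s['t'],s['tool_pos'],s['opening'],s['force'])
```

```text
4.1 [0.52514048 0.31781263 0.06455257] 0.029802865972779626 [ 0.34472858 -0.35124185 -1.39807306]
```

View pics/w2.png

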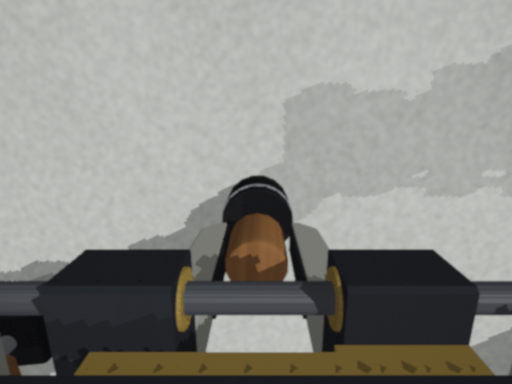

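The picture shows the knob at (258,245) between the pads, and the opening is about 30 mm, so it is gripped. Now I'll lift it.

>>> send_rows --targets '[[-1,[0,0,0],0],[-1,[0,0,0],0],[-1,[0,0,-15],0],[-1,[0,0,-30],0],[-1,[0,0,-30],0],[-1,[0,0,-30],0],[-1,[0,0,-30],0],[-1,[0,0,0],0],[-1,[0,0,0],0]]'

```text
t: 5.0
tool_pos: [0.5258, 0.3182, 0.2011]
orientation: [0.548, 3.091, 0.002]
force: [-0.1, -0.6, -2.0]
opening: 0.0296
```

Run:
```python
from h import *
c=optics.read_camera("scene");cv2.imwrite('pics/s3.png',cv2.resize(c['color'][60:220,230:430,::-1],(800,640))[:600])
s=robot.read_state();print(s['t'],s['tool_pos'],s['opening'],s['force'])
M=rot(s['orientation']);p=s['tool_pos'];print((M.T@(np.array([.5755,-.134,p[2]])-p)*1000).round(1))
```

```text
5.05 [0.52493395 0.31774228 0.19929764] 0.0291154423759638 [-0.64756211 -0.00402099 -1.85635749]
[-2.027e+02 -4.068e+02  1.000e-01]
```

View pics/s3.png

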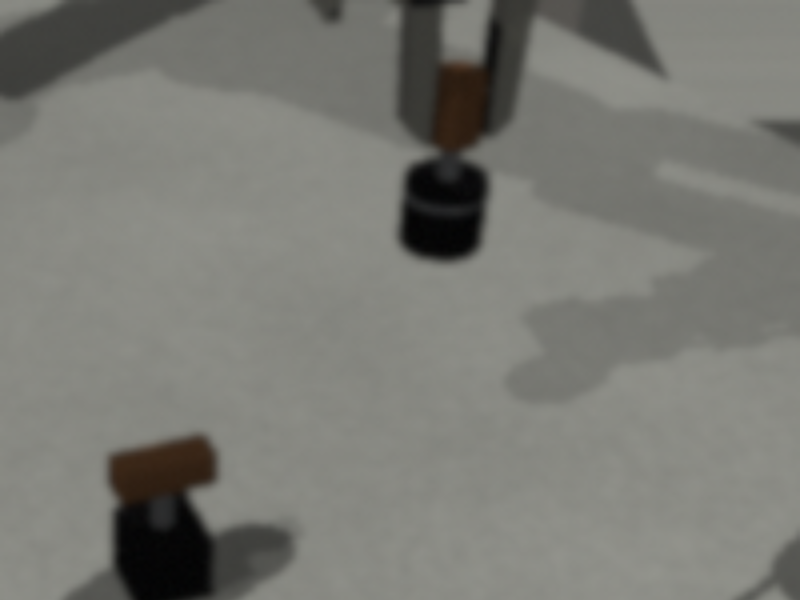

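The crop shows the round stamp hanging upright from the fingers, clear of the desk. I'll carry it above the ring.

>>> send_rows --targets '[[-1,[-8,-17,0],0],[-1,[-17,-34,0],0],[-1,[-17,-34,0],0],[-1,[-17,-34,0],0],[-1,[-17,-34,0],0],[-1,[-17,-34,0],0],[-1,[-17,-34,0],0],[-1,[-17,-34,0],0],[-1,[-17,-34,0],0],[-1,[-17,-34,0],0],[-1,[-17,-34,0],0],[-1,[-17,-34,0],0]]'

```text
t: 6.25
tool_pos: [0.5724, -0.1184, 0.1977]
orientation: [-0.548, -3.09, -0.0]
force: [0.5, -0.3, -0.7]
opening: 0.0294
```

>>> send_rows --targets '[[-1,[-8,-16,20],0],[-1,[0,0,30],0],[-1,[0,0,30],0],[-1,[0,0,20],0],[-1,[0,0,0],0],[-1,[0,0,0],0],[-1,[0,0,0],0]]'

```text
t: 6.95
tool_pos: [0.5766, -0.1346, 0.101]
orientation: [0.548, 3.092, -0.001]
force: [-0.7, 0.2, -1.4]
opening: 0.0297
```

```bash
cat > look.py <<'E'
from h import *
import sys
k=sys.argv[1];cams=[];ims=[]
s=robot.read_state();p=s['tool_pos'];M=rot(s['orientation']);print(s['t'],p,s['opening'],np.round(s['force'],2),(M.T@(np.array([.5755,-.134,p[2]])-p)*1000).round(1))
zb=p[2]-.0645
if len(sys.argv)>2: zb=float(sys.argv[2])
for n in ["scene","top"]:
    c=optics.read_camera(n);q=proj(c,[.5755,-.134,.04]).astype(int);a=c['color'].copy()
    ims.append(cv2.resize(np.ascontiguousarray(a[max(q[1]-50,0):q[1]+50,q[0]-50:q[0]+50,::-1]),(400,400),interpolation=cv2.INTER_CUBIC))
    for t in ["stamp_center","square_center"]:
        r=optics.cut_out(n,t)
        if not r: print(n,t,'none');continue
        print(n,t,r[0]['confidence'],r[0]['point'],onz(c,r[0]['point'],.044).round(3))
        if t=="stamp_center":
            g=r[0]['region'].astype(float);print(g.sum(),fit([(c,g)],[.5755,-.134],zb));cams.append((c,g))
if len(cams)==2: print(fit(cams,[.5755,-.134],zb))
cv2.imwrite(f'pics/{k}.png',np.hstack(ims))
E
python3 look.py p1
```

```text
6.95 [ 0.57656244 -0.13456594  0.1009787 ] 0.029657044026183067 [-0.67  0.19 -1.35] [ 1.2  0.2 -0. ]
scene stamp_center 0.68 [163.4, 233.8] [ 0.548 -0.122  0.044]
1127.0 (array([ 0.57751678, -0.13369398]), np.float64(60.666666666666664))
scene square_center 0.68 [269.6, 192.2] [0.556 0.115 0.044]
top stamp_center 0.77 [353.3, 166.3] [ 0.587 -0.123  0.044]
333.0 (array([ 0.55911719, -0.11016406]), np.float64(484.2705882352941))
top square_center 0.59 [220.3, 177.5] [0.549 0.126 0.044]
(array([ 0.57707487, -0.1335116 ]), np.float64(580.0549019607843))
```

View pics/p1.png

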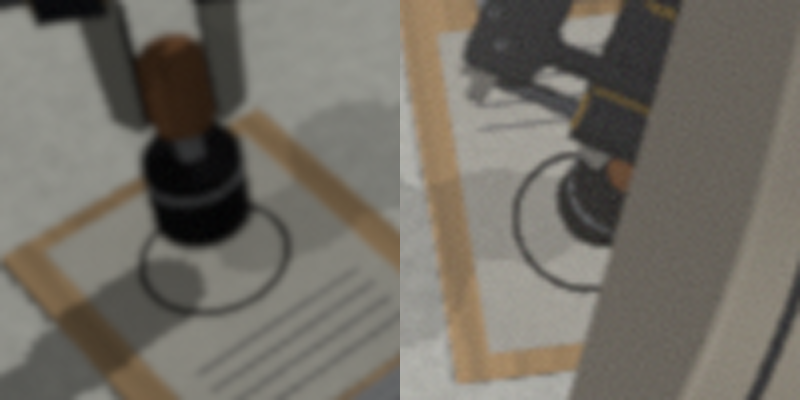

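The stamp hangs over the ring (left crop); the ring's centre is at about (215,260) there. Now I'll lower it onto the card.

>>> send_rows --targets '[[-1,[1,0,12],0],[-1,[0,0,10],0],[-1,[0,0,5],0],[-1,[0,0,3],0],[-1,[0,0,1],0],[-1,[0,0,0],0],[-1,[0,0,0],0]]'

```text
t: 7.95
tool_pos: [0.5754, -0.1339, 0.0693]
orientation: [0.548, 3.093, -0.0]
force: [-2.3, 0.2, 2.5]
opening: 0.0296
```

```bash
python3 look.py p2
```

```text
7.95 [ 0.57541529 -0.13389191  0.0692869 ] 0.029550614164871272 [-2.32  0.21  2.49] [-0.1 -0.1  0. ]
scene stamp_center 0.58 [163.3, 247.1] [ 0.58  -0.135  0.044]
1021.0 (array([ 0.57656306, -0.13414896]), np.float64(76.65882352941176))
scene square_center 0.91 [270.3, 189.8] [0.55  0.121 0.044]
top stamp_center 0.62 [348.3, 175.5] [ 0.569 -0.114  0.044]
241.0 (array([ 0.55204199, -0.10571167]), np.float64(491.4627450980392))
top square_center 0.7 [222.6, 178.4] [0.547 0.122 0.044]
(array([ 0.57530188, -0.13360815]), np.float64(616.156862745098))
```

View pics/p2.png

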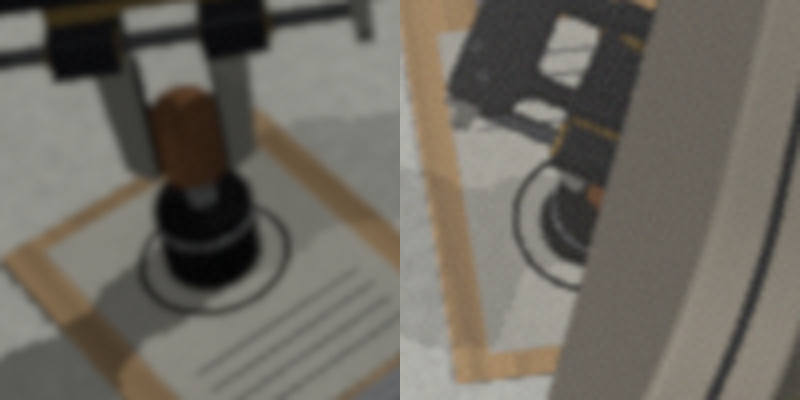

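The left crop shows the stamp standing inside the ring, and the force shows contact. Now I'll press.

>>> send_rows --targets '[[-1,[0,0,0],0],[-1,[0,0,4],0],[-1,[0,0,4],0],[-1,[0,0,3],0],[-1,[0,0,2],0],[-1,[0,0,1],0],[-1,[0,0,0],0],[-1,[0,0,0],0]]' --newtons 50

```text
t: 9.05
tool_pos: [0.5757, -0.134, 0.0557]
orientation: [0.548, 3.092, -0.0]
force: [-4.8, 0.7, 11.3]
opening: 0.0292
```

>>> send_rows --targets '[[-1,[0,0,1],0],[-1,[0,0,0.5],0],[-1,[0,0,0],0],[-1,[0,0,0],0],[-1,[0,0,0],0]]'

```text
t: 9.55
tool_pos: [0.5757, -0.1341, 0.0544]
orientation: [0.548, 3.092, -0.001]
force: [-5.1, 0.8, 12.2]
opening: 0.0293
```

```bash
python3 look.py p3
```

```text
9.55 [ 0.57565542 -0.1340565   0.05437337] 0.029322597900233796 [-5.11  0.82 12.25] [ 0.2 -0.  -0. ]
scene stamp_center 0.95 [165.5, 245.9] [ 0.579 -0.131  0.044]
843.0 (array([ 0.56228092, -0.13021336]), np.float64(196.90588235294118))
scene square_center 0.93 [272.2, 191.2] [0.556 0.122 0.044]
top stamp_center 0.43 [345.1, 176.7] [ 0.566 -0.108  0.044]
150.0 (array([ 0.55267259, -0.10369286]), np.float64(546.5333333333333))
top square_center 0.62 [221.2, 179.8] [0.545 0.124 0.044]
(array([ 0.57072542, -0.13224606]), np.float64(791.1176470588236))
```

View pics/p3.png

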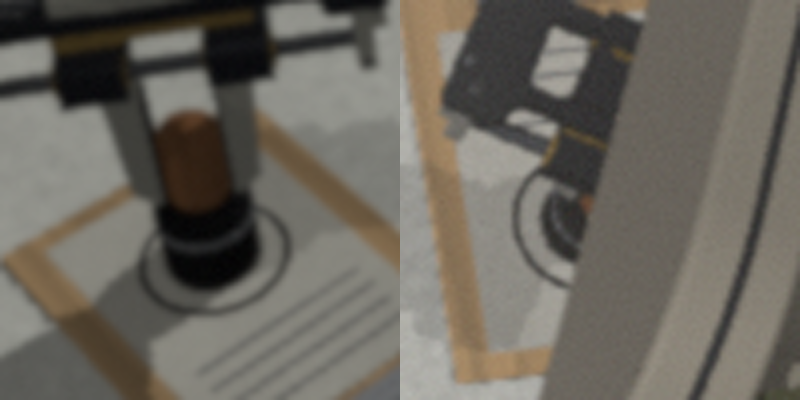

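The knob is nearly down, but the force has not jumped, so it isn't on the stop yet. I'll press further, until the force rises sharply.

>>> send_rows --targets '[[-1,[0,0,1],0],[-1,[0,0,0.5],0],[-1,[0,0,0],0],[-1,[0,0,0],0],[-1,[0,0,0],0]]'

```text
t: 10.35
tool_pos: [0.5759, -0.1344, 0.0541]
orientation: [0.548, 3.091, -0.001]
force: [-7.6, 0.8, 20.0]
opening: 0.0292
```

The force rose to 20 N and the tool stopped, so the knob is on its stop. I'll hold, raise back to the free height, and only then open.

>>> send_rows --targets '[[-1,[0,0,0],0],[-1,[0,0,0],0],[-1,[0,0,0],0],[-1,[0,0,-3],0],[-1,[0,0,-4],0],[-1,[0,0,-4],0],[-1,[0,0,-3],0],[-1,[0,0,-2],0],[-1,[0,0,0],0],[-1,[0,0,0],0]]'

```text
t: 11.35
tool_pos: [0.5755, -0.1342, 0.0678]
orientation: [0.548, 3.092, -0.001]
force: [0.9, -2.2, 3.7]
opening: 0.0299
```

```bash
python3 look.py p4
```

```text
11.35 [ 0.57545675 -0.13421406  0.06777518] 0.02987155659216383 [ 0.9  -2.23  3.74] [ 0.   0.2 -0. ]
scene stamp_center 0.88 [164.0, 247.1] [ 0.58  -0.134  0.044]
998.0 (array([ 0.57390275, -0.13332375]), np.float64(88.16470588235293))
scene square_center 0.59 [269.2, 191.5] [0.554 0.116 0.044]
top stamp_center 0.47 [347.1, 174.4] [ 0.571 -0.112  0.044]
148.0 (array([ 0.55072612, -0.10204813]), np.float64(575.5764705882352))
top square_center 0.6 [220.6, 180.8] [0.543 0.125 0.044]
(array([ 0.57489402, -0.13361546]), np.float64(703.0980392156863))
```

View pics/p4.png

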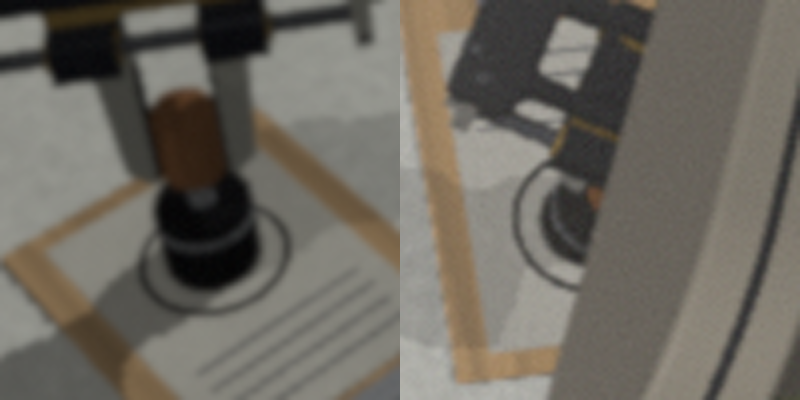

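The knob is up again and the stamp stands in the ring. I'll open the fingers and withdraw straight up.

>>> send_rows --targets '[[-1,[0,0,-1],0],[-1,[0,0,0],0],[0,[0,0,0],0],[1,[0,0,0],0],[1,[0,0,0],0],[1,[0,0,0],0],[1,[0,0,0],0],[1,[0,0,0],0],[1,[0,0,0],0]]'

```text
t: 12.55
tool_pos: [0.575, -0.1337, 0.0686]
orientation: [-0.548, -3.093, -0.0]
force: [0.3, -0.0, 1.3]
opening: 0.0809
```

>>> send_rows --targets '[[1,[0,0,-10],0],[1,[0,0,-20],0],[1,[0,0,-30],0],[1,[0,0,-30],0],[1,[0,0,-30],0],[1,[0,0,-20],0],[1,[30,0,0],0],[1,[40,0,0],0],[1,[40,0,0],0],[1,[40,0,0],0],[1,[0,0,0],0],[1,[0,0,0],0]]'

```text
t: 13.75
tool_pos: [0.4342, -0.0821, 0.2098]
orientation: [0.547, 3.091, -0.001]
force: [-0.3, -0.6, 0.9]
opening: 0.093
```

```bash
python3 look.py p5 0.005
```

```text
13.75 [ 0.43418091 -0.08212684  0.20983129] 0.09300841803668741 [-0.26 -0.59  0.94] [-150.5   -0.2    0.4]
scene stamp_center none
scene square_center 0.82 [272.1, 190.9] [0.555 0.122 0.044]
top stamp_center 0.86 [357.7, 170.6] [ 0.579 -0.131  0.044]
729.0 (array([ 0.57421432, -0.13229011]), np.float64(53.364705882352936))
top square_center 0.73 [222.6, 179.5] [0.545 0.121 0.044]
```

View pics/p5.png

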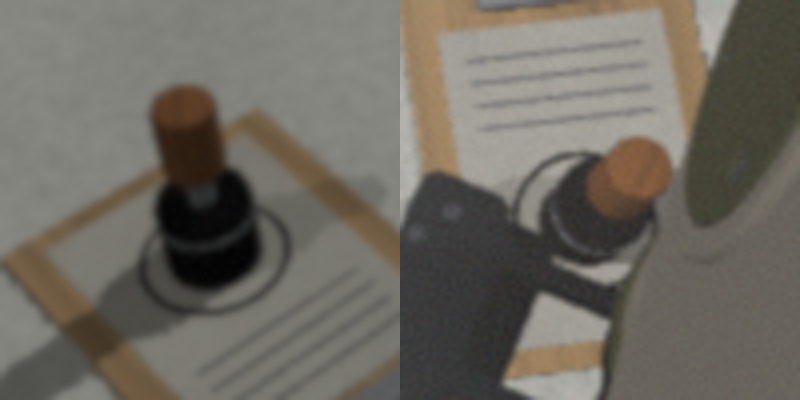

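The stamp stands upright in the ring with its knob up, and nothing touches it. The square stamp is where it was.

```bash
python3 -c "
from plant import ticket
print(ticket.close_job())"
```

```text
the job is handed in; nothing more can be done
None
```

I gripped the round stamp by its knob, carried it over the square stamp and stood it inside the ring. I then pressed the knob down, let it come back up under control, released it and withdrew. The job is handed in, and `close_job()` gives no verdict.

- **Press:** the tool travelled about 15 mm. The wrist force then rose from 12 N to 20 N with almost no further movement, which I take as the knob sitting on its stop. I held it there for at least 0.3 s.
- **Final position:** the top camera's fit puts the stamp about 2 mm from the ring's centre. The last picture shows it upright with the stem visible, so the knob is up, and the gripper is clear of it.
- **Square stamp:** it appears unmoved, within detector scatter of up to about 10 mm.
- **Time:** the clock read about 14 s of the allowed 38 s at the last check.

**Failed or disagreeing checks:**
- The scene camera's network did not find the round stamp in the last look, though it is plain in the picture.
- While the arm blocked the top view, that camera's fits were well off (20–40 mm), so I ignored them.
- With the knob down, the scene fit read about 14 mm off. Its model assumes the knob is up, so I judged that look by the picture and the tool pose.

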